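Bring the check-valve tray to the ultrasonic bath

ROBOT

A 6-joint arm with a two-finger parallel gripper is mounted at the origin on the work surface. World frame = base frame: x ahead of the robot, y to its left, z up, the work surface at z = 0. Lengths are in m, angles in rad, forces in N, time in s.
With the tool pointing down it reaches from about 0.225 to 0.875 m from the base axis. Payload 3.4 kg.
Tool frame: the origin (TCP) lies on the centre line of the jaws, within the pads' length; the fingertips stand 22 mm ahead of it and the grasp point (between the pads) lies 3 mm ahead of it; z points along the fingers, y is the line along which they close (so a half turn about z gives the same grasp; the last joint's range is limited). The gripper opens to 85 mm and grips with 20 to 120 N. Pads are 22 mm wide; open, the fingers measure 114 mm over their backs; the gripper's body (76 mm by 85 mm) begins 54 mm behind the grasp point. The pads swing forward as they close: fully open they stand 13 mm farther back than shut.
Start: joints at [1.122, 0.276, 1.505, -0, 1.361, -0.121], TCP at [0.185, 0.544, 0.223] pointing down, gripper open.
Joint ranges: [-2.89, 2.89], [-0.75, 2.08], [0.22, 2.7], [-1.18, 4.32], [0.11, 2.71], [-2.7, 2.7]. Speed limits (rad/s): [2.57, 2.57, 3.14, 3.14, 3.14, 3.14].

INTERFACE

Orientations are given as a unit quaternion [w, x, y, z].
In Python, from rig import manip, cams, get_state gives the robot as it stands (manip), with the cameras (cams) and the readings as plain functions.
- The arm moves only by the shell command python3 steer.py FILE [OPENING] [FORCE], which reads ROWS from the file FILE. ROWS is a JSON list of rows, 1 to 5 of them, each an object with the fields sx, sy, sz (the shift in m), turn (a turn about the tool's z in rad); a field left out counts as zero; each row shifts and turns the commanded pose from where the row before left it, along the tool's axes as they then stand; what a row does not reach is not made up. A row lasts 1/12 s, in which the tool goes at most 0.0417 m and 0.125 rad, less where a joint would pass 70% of its speed; a pose out of reach is approached as far as the arm can. OPENING is the finger opening in m, set as the command begins (- or left out keeps the last). The fingers move at their own pace and stop on an object; FORCE is the grip in N (left out, the last holds). Time passes only in rows, so rows that do not move let the fingers close. It prints the time, the measured TCP pose, the force, the opening and the grip force at its end. Input that does not fit is refused with a message, and nothing moves.
- get_state(): the state, without advancing time (a new reading comes with each control period).
- cams.get_image(name): name is "scene" or "top" or "wrist"; returns a dict with "img" (480x640x3 uint8, red, green, blue), "camera_matrix" (3x3 intrinsics, pixels), "k1" (the pictures are not rectified: a ray, as slopes to the right and down, at radius r is drawn at 1 + k1 r^2 times it, then the intrinsics apply), "T" (4x4, takes a point from camera to world coordinates); the wrist camera has in their place "hand_eye" (4x4, takes a point from camera to tool coordinates, whose origin is the TCP and whose axes are the flange's). Camera axes: x right, y down, z forward; pixel columns grow to the right and rows downward; lengths in m; the calibration is good to about 2 mm. A picture is of the moment at which its call begins: read the wrist's pose just before it. There is no depth.
- manip.sign_off(): hands the job in; it is judged then, once.
The state is a dict: "clock": time; "qpos": joint angles; "qd": joint speeds; "effort": joint torques, N m; "position": TCP position; "ee_rot": TCP orientation; "contact_force": force on the tool from outside, world axes, zero at the start; "moment": the same for the moment, N m; "width": finger opening in m; "gripper_force": force on a finger pad.
Only numpy, scipy, OpenCV 4.12 (cv2) and the standard library are available. Lean on these libraries where they do the work, as an engineer would, in place of code of your own. Each camera call takes 0.05 s, during which the arm holds its last target. There are 200 camera calls.

TASK

The check-valve parts are due for ultrasonic cleaning: with the tray still standing in its blue cradle, swing its folded handle fully upright into its catch, then lift the tray by the handle without letting the loose white ball leave its pocket. Carry it over the open ultrasonic bath and finish holding it there by the handle, level and still, centred over the opening with its long side along the bath's long side, about four centimetres above the rim and touching nothing. Do not put it down or let go at the end, and leave everything else on the bench where it is.

Things in the scene. Friction and masses are not known exactly. Their poses are not given: they have to be found in the camera images.
- tray: open steel parts tray, 130 (x) x 90 (y) x 26 mm high, walls 4 mm, 0.28 to 0.46 kg with its handle; origin at the centre of its underside, z up, x along its long side. A brass valve housing is fixed on its floor towards -x, a blue pocket block (40 x 40 mm, top face 12 mm above the underside) towards +x. Starts in the cradle.
- bail (a joint): angle of the tray's swing handle, a wire bail hinged on the tray's short ends (axis along tray x, at y = 0, 20 mm above the underside): 0 rad = upright, against the stop of its catch; grows to 1.35 as it folds down to the tray's -y side. Stiff hinge (0.06 N m, 0.6 N at the grip), stays where left; starts at 0.85 to 1.25. Upright, the tray hangs balanced from it.
- bail_grip (a point): centre of the red grip on the handle's crossbar, 105 mm from the hinge axis (upright: 125 mm above the tray's underside). The grip is a bar 60 mm long (tray x), 14 mm thick (tray y when upright), 20 mm tall when upright; bare 6 mm wire beyond its ends, legs at x = +-69 mm.
- ball_center (a point): centre of the loose white ceramic valve ball, 24 mm in diameter, 56 g. It sits in the pocket, a round hole 14 mm wide in the pocket block, and rolls out if the tray is tipped past about 35 degrees or jerked.
- pocket (a point): fixed on the tray: where the ball's centre is when it sits in its pocket (tray x = +34 mm, y = 0, 22 mm above the underside)
- cradle: blue plastic cradle fixed to the bench, 150 (x) x 110 (y) mm; the tray stands on its 24 mm high floor, with 3 mm play each way inside a lip that rises 10 mm higher; origin under its centre at bench height, axes as the tray's
- bath: ultrasonic bath fixed to the bench, stainless open-topped basin in a beige housing, 250 x 180 mm outside, 100 mm high, walls 14 mm; origin under its centre at bench height, x along its long side, the control panel on its -x end
- bath_mouth (a point): centre of the bath's opening, at rim height (100 mm above the bench); opening 212 (along bath x) x 142 mm
- amber_bottle: bystander: amber glass solvent bottle with blue cap, 70 mm across, 170 mm tall; origin at the middle of its underside
- jar: bystander: small pale jar with a white cap, 60 mm across, 85 mm tall; origin at the middle of its underside
- wrench: bystander: steel wrench 160 mm long, lying flat; origin under its middle
- screwdriver: bystander: screwdriver 180 mm long, lying flat; origin under its middle
- beaker: bystander: glass beaker, 72 mm across, 85 mm tall; origin at the middle of its underside
- vial_rack: bystander: white rack of blue-capped sample vials, 70 x 125 x 61 mm; origin at the middle of its underside
- tip_box: bystander: green plastic box 85 x 120 x 40 mm; origin at the middle of its underside
- fitting: bystander: small flanged brass fitting, 36 mm across, 26 mm tall; origin at the middle of its underside

How it is judged:
On the way, in this order (a step that is already met when the one before it is completed fails the run):
1. the handle is upright in its catch while the tray still stands in its cradle (value of joint bail below 0.1 rad and z of tray in the frame of cradle below 0.032 m and horizontal distance between tray and cradle below 0.012 m and distance between ball_center and pocket below 0.008 m), for 0.2 s.
2. the tray is lifted clear of the cradle, held by its handle, the ball in its pocket (z of tray in the frame of cradle above 0.05 m and contact force between tray and the fingers above 1 N and distance between the grasp point and bail_grip below 0.075 m and contact force between tray and cradle below 0.05 N and distance between ball_center and pocket below 0.008 m), for 0.2 s.
At the end, for the whole second after the job is handed in: Fingers hold the tray by its handle (75 mm): centre within 25 mm of the bath opening's centre, underside 15 to 75 mm above the rim, long sides within 0.2 rad, level within 0.1 rad, still, handle within 0.15 rad of upright, ball within 8 mm of its pocket, bath and cradle not touching it (horizontal distance between tray and bath_mouth below 0.025 m and z of tray in the frame of bath_mouth between 0.015 and 0.075 m and angle between the x axis of tray and the x axis of bath, either way round below 0.2 rad and angle between tray's own z axis and vertical below 0.1 rad and value of joint bail below 0.15 rad and linear speed of tray below 0.02 m/s and angular speed of tray below 0.15 rad/s and distance between ball_center and pocket below 0.008 m and contact force between tray and the fingers above 1 N and distance between the grasp point and bail_grip below 0.075 m and contact force between tray and bath below 0.05 N and contact force between tray and cradle below 0.05 N); the arm keeps its last pose, push and grip.
It fails at once if the ball leaves its pocket (distance between ball_center and pocket above 0.014 m).
It fails at once if a bystander is moved more than 30 mm (distance of any of amber_bottle, jar, wrench, screwdriver, beaker, vial_rack, tip_box, fitting from where it was at the start of the episode above 0.03 m).
It also fails if it takes over 56 s, if anything falls off the work surface, if the arm or the gripper's body presses on something with over 40 N, if the wrist force passes 120 N, or if a joint passes its speed limit or range.

## Working session

There is one attempt and no reset: what is moved stays moved. The work goes in short steps, Python scripts to look and compute and a shell command to move; the robot and the scene stay as the last step left them, time stands still between calls to the robot, and variables do not carry over. Pictures are saved under pics/ and viewed, at most 10 in all, crops included, and the job is handed in when it is done.

```bash
ls; mkdir -p pics
cat > h.py <<'E'
import numpy as np, cv2, sys
from rig import manip, cams, get_state
def snap(n,f):
    s=get_state(); d=cams.get_image(n); cv2.imwrite('pics/'+f,d['img'][:,:,::-1]); 
    np.savez('pics/'+f+'.npz',K=d['camera_matrix'],k1=d['k1'],T=d.get('T',np.eye(4)) if n!='wrist' else wristT(s,d)); return s
def R(q):
    from scipy.spatial.transform import Rotation as Ro
    return Ro.from_quat([q[1],q[2],q[3],q[0]]).as_matrix()
def wristT(s,d):
    T=np.eye(4);T[:3,:3]=R(s['ee_rot']);T[:3,3]=s['position'];return T@np.array(d['hand_eye'])
def ray(f,u,v):
    z=np.load('pics/'+f+'.npz');K=z['K'];k=float(z['k1']);T=z['T']
    p=np.array([(u-K[0,2])/K[0,0],(v-K[1,2])/K[1,1]]);q=p.copy()
    for _ in range(30): q=p/(1+k*(q@q))
    return T[:3,3],T[:3,:3]@np.array([q[0],q[1],1])
def atz(f,u,v,z):
    o,d=ray(f,u,v); return o+d*(z-o[2])/d[2]
def proj(f,P):
    z=np.load('pics/'+f+'.npz');K=z['K'];k=float(z['k1']);T=z['T']
    c=T[:3,:3].T@(np.array(P)-T[:3,3]);q=c[:2]/c[2];q=q*(1+k*(q@q));return K[0,0]*q[0]+K[0,2],K[1,1]*q[1]+K[1,2]
E
python3 - <<'E'
from h import *
s=snap('top','top1.png');snap('scene','scene1.png')
print(s)
E
```

```text
pics
rig.py
steer.py
{'clock': 0.0, 'qpos': array([ 1.12200279e+00,  2.76587078e-01,  1.50614913e+00, -8.69199586e-06,
        1.36069834e+00, -1.21009387e-01]), 'qd': array([-0.00119347,  0.00153669,  0.00048705,  0.00132882, -0.00119848,
        0.00181229]), 'effort': array([ 1.01984958e-04, -4.16782987e+01, -2.45805162e+01, -3.69709016e-05,
        1.10534244e-02,  4.07283380e-05]), 'position': array([0.18489065, 0.54387989, 0.22213787]), 'ee_rot': array([-2.54765517e-04,  1.63158385e-01,  9.86599459e-01, -8.85016701e-04]), 'contact_force': array([-0.52968875, -0.41860759,  0.40016544]), 'moment': array([ 0.02976979, -0.03014994, -0.00582572]), 'gripper_force': 0.0, 'width': 0.08561860352580175}
```

View pics/top1.png

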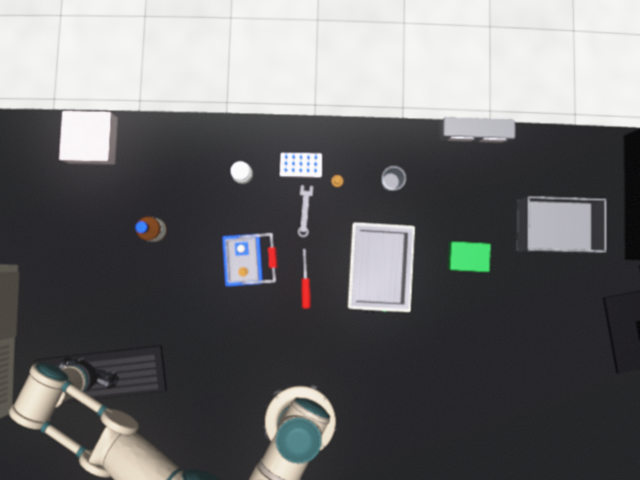

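View pics/scene1.png

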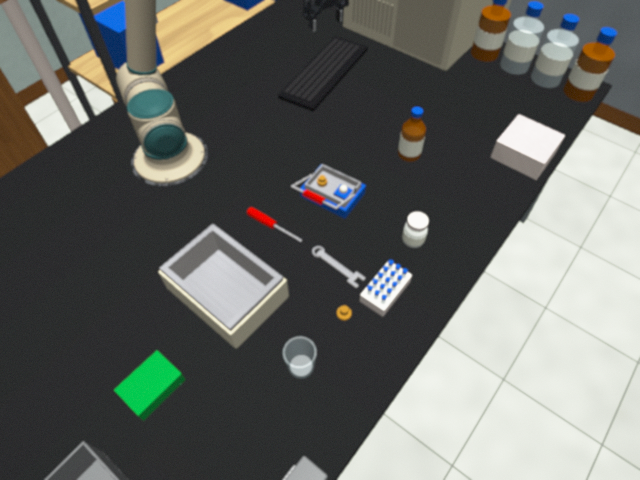

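The top view shows the cradle and tray at about (247,260), with the ball at (241,249), the red grip at (272,258) folded to the right, and the bath at about (381,267). A screwdriver lies between them, from (304,250) to (306,308). The scene view matches this.

Run:
```python
from h import *
im=cv2.imread('pics/top1.png').astype(int);b,g,r=im[...,0],im[...,1],im[...,2]
f='top1.png'
def rect(m,z,n):
    m=m.astype(np.uint8);nl,l,st,c=cv2.connectedComponentsWithStats(m)
    for i in range(1,nl):
        if st[i,4]>25:
            ys,xs=np.where(l==i);P=np.array([atz(f,x,y,z)[:2] for x,y in zip(xs,ys)],np.float32)
            print(n,st[i],c[i].round(1),cv2.minAreaRect(P))
roi=np.zeros(r.shape,bool);roi[220:330,200:340]=1
rect((b>150)&(r<110)&roi,.034,'blue')
rect((r>150)&(b<90)&(g<90)&roi,.08,'red')
roi[:]=0;roi[210:325,335:430]=1
rect((r>110)&roi,.1,'bath')
x=cv2.resize(cv2.imread('pics/top1.png')[215:325,210:430],None,fx=3.6,fy=3.6,interpolation=cv2.INTER_CUBIC);cv2.imwrite('pics/c1.png',x)
z=np.load('pics/top1.png.npz');print(z['T'],z['K'],z['k1'])
```

```text
blue [222 235  31  51 218] [229.1 261.2] ((0.4873197078704834, 0.20386840403079987), (0.15416155755519867, 0.081387460231781), 7.258874893188477)
blue [256 237   7  43 150] [258.9 257.9] ((0.4949771761894226, 0.13534775376319885), (0.1276882290840149, 0.010739093646407127), 5.88090705871582)
blue [236 243  12  12  52] [243.4 249.6] ((0.5223091244697571, 0.18925192952156067), (0.033348243683576584, 0.03339584916830063), 1.990382194519043)
red [268 247   9  21 145] [271.8 256.9] ((0.49887311458587646, 0.09323709458112717), (0.060178034007549286, 0.021047472953796387), 5.924052715301514)
red [302 278   8  30 223] [305.4 293.1] ((0.3973498046398163, -0.009135535918176174), (0.08516409993171692, 0.02061927318572998), 1.6886422634124756)
bath [ 347  222   68   91 5410] [380.3 266.8] ((0.47928768396377563, -0.22759757936000824), (0.18631866574287415, 0.25615808367729187), 88.14669799804688)
[[ 0.02832211 -0.99770654  0.06147782  0.48393066]
 [-0.9995662  -0.02876464 -0.0063249  -0.0283816 ]
 [ 0.00807878 -0.06127202 -0.99808841  1.87279871]
 [ 0.          0.          0.          1.        ]] [[606.42168273   0.         317.78557057]
 [  0.         606.42168273 226.03528962]
 [  0.           0.           1.        ]] -0.07838421039788569
```

View pics/c1.png

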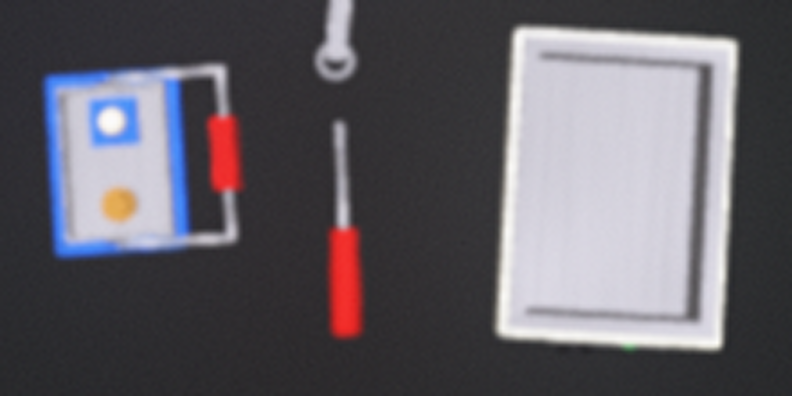

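The crop gives the tray +x direction at about +6° from world x and the bath at about -1.9°. Next I'll solve for the tray centre and bail angle roughly, then work out the approach.

```bash
cat > q.py <<'E'
from h import *
s=get_state()
def rel(x,y,z,yaw=None):
    s=get_state();Rm=R(s['ee_rot']);d=Rm.T@(np.array([x,y,z])-s['position']);a=np.arctan2(Rm[1,1],Rm[0,1])
    print('pos',np.round(s['position'],4),'yaw_y',round(a,3),'tool d',d.round(4), 'turn',None if yaw is None else round(-((yaw-a+np.pi/2)%np.pi-np.pi/2),3))
E
python3 - <<'E'
from q import *
f='top1.png'
im=cv2.imread('pics/top1.png').astype(int);b,g,r=im[...,0],im[...,1],im[...,2]
m=(b>150)&(r<110);m[:220]=0;m[330:]=0;m[:,:200]=0;m[:,340:]=0
ys,xs=np.where(m)
P=np.array([atz(f,x,y,.034)[:2] for x,y in zip(xs,ys)],np.float32);print(cv2.minAreaRect(P))
# ball and ends
th=np.radians(6);ex=np.array([np.cos(th),np.sin(th)]);ey=np.array([-np.sin(th),np.cos(th)])
mm=(b>190)&(r>190)&(g>190);mm[:243]=0;mm[256:]=0;mm[:,:235]=0;mm[:,250:]=0
ys,xs=np.where(mm);print(xs.mean(),ys.mean())
B=atz(f,xs.mean(),ys.mean(),.049)[:2];C=B-.034*ex;print('ball',B,'C from ball',C)
for z in np.arange(.07,.13,.01):
    G=atz(f,271.8,256.9,z)[:2];l=-(G-C)@ey;print(z,G,(G-C)@ex,l,np.hypot(l,z-.044))
rel(.498,.093,.25,np.radians(96))
E
```

```text
((0.4892488718032837, 0.18659965693950653), (0.15290017426013947, 0.1140015721321106), 5.579415798187256)
241.66666666666666 247.85416666666666
ball [0.52395189 0.18704402] C from ball [0.49013815 0.18349005]
0.07 [0.4992549  0.09408993] -0.00027804223526480324 0.08986333486793019 0.09354901898783204
0.08 [0.4991699  0.09341059] -0.00043358957357476566 0.09053006934119105 0.09742532245222933
0.09 [0.4990849  0.09273125] -0.0005891369118847295 0.09119680381445193 0.10214135805819127
0.09999999999999999 [0.4989999  0.09205191] -0.0007446842501947503 0.0918635382877128 0.10758675414166037
0.10999999999999999 [0.49891489 0.09137257] -0.0009002315885047143 0.09253027276097368 0.11365672605358729
0.11999999999999998 [0.49882989 0.09069323] -0.0010557789268147322 0.09319700723423453 0.12025673435370662
pos [0.1849 0.5439 0.2222] yaw_y 1.243 tool d [-0.4416 -0.3261 -0.0273] turn -0.433
```

```bash
echo '[{"sx": -0.015, "sy": -0.011}, {"sx": -0.031, "sy": -0.023}, {"sx": -0.031, "sy": -0.023}, {"sx": -0.031, "sy": -0.023}, {"sx": -0.031, "sy": -0.023}]' > rows.txt && python3 steer.py rows.txt
echo '[{"sx": -0.031, "sy": -0.023}, {"sx": -0.031, "sy": -0.023}, {"sx": -0.031, "sy": -0.023}, {"sx": -0.031, "sy": -0.023}, {"sx": -0.031, "sy": -0.023}]' > rows.txt && python3 steer.py rows.txt
echo '[{"sx": -0.031, "sy": -0.023}, {"sx": -0.031, "sy": -0.023}, {"sx": -0.031, "sy": -0.023}, {"sx": -0.031, "sy": -0.023}, {"sx": -0.015, "sy": -0.011}]' > rows.txt && python3 steer.py rows.txt
echo '[{"turn": -0.11}, {"turn": -0.11}, {"turn": -0.11}, {"turn": -0.103}, {}]' > rows.txt && python3 steer.py rows.txt
python3 - <<'E'
from q import *
snap('wrist','w1.png'); rel(.499,.0925,.25,np.radians(96))
E
```

```text
clock: 0.52
position: [0.2838, 0.4005, 0.2225]
ee_rot: [-0.0, 0.163, 0.987, -0.0]
contact_force: [1.0, 0.1, 0.2]
width: 0.085
gripper_force: 0.0
clock: 0.93
position: [0.3937, 0.2416, 0.2228]
ee_rot: [-0.0, 0.163, 0.987, -0.0]
contact_force: [0.9, 0.8, 0.4]
width: 0.0855
gripper_force: 0.0
clock: 1.35
position: [0.494, 0.0973, 0.2226]
ee_rot: [0.001, 0.165, 0.986, -0.001]
contact_force: [0.3, -0.1, -0.4]
width: 0.0853
gripper_force: 0.0
clock: 1.77
position: [0.4915, 0.1009, 0.2226]
ee_rot: [-0.0, -0.053, 0.999, 0.0]
contact_force: [0.4, -0.3, -0.1]
width: 0.085
gripper_force: 0.0
pos [0.4914 0.101  0.2226] yaw_y 1.674 tool d [-0.0066 -0.0092 -0.0274] turn -0.002
```

View pics/w1.png

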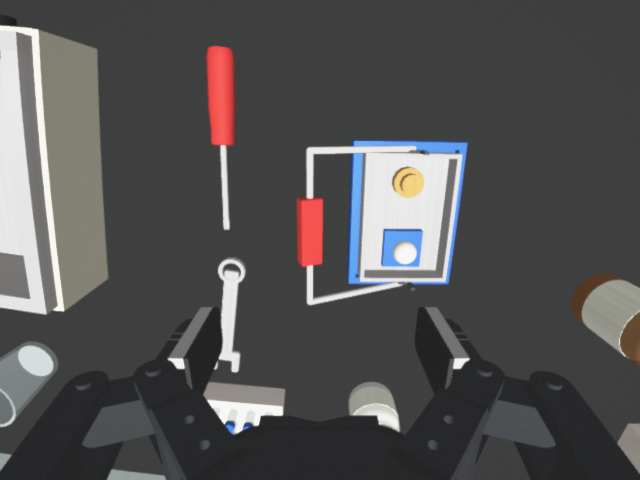

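The wrist view shows the red grip at about (310,232), the ball at (404,253) and the tray rim with corners near (362,152), (463,153), (445,283) and (357,280). I'll triangulate the grip from this and the top view.

Run:
```python
from q import *
f='w1.png'
im=cv2.imread('pics/'+f).astype(int);b,g,r=im[...,0],im[...,1],im[...,2]
m=(r>130)&(b<90)&(g<90);m[:170]=0;m[290:]=0;m[:,:270]=0;m[:,350:]=0
ys,xs=np.where(m);u,v=xs.mean(),ys.mean();print(u,v,xs.min(),xs.max(),ys.min(),ys.max())
o1,d1=ray(f,u,v);o2,d2=ray('top1.png',271.8,256.9)
A=np.stack([d1,-d2],1);t=np.linalg.lstsq(A,o2-o1,rcond=None)[0];print(o1+t[0]*d1,o2+t[1]*d2)
for z in(.08,.09,.1,.11):print(z,atz(f,u,v,z))
print('ball',atz(f,404,253,.046))
m=(b>150)&(r<110);m[:130]=0;m[295:]=0;m[:,:340]=0;m[:,475:]=0
ys,xs=np.where(m);P=np.array([atz(f,x,y,.034)[:2] for x,y in zip(xs,ys)],np.float32);print(cv2.minAreaRect(P))
# legs' ends: crossbar corners, hinge
for p in((311,150),(311,301)):print([atz(f,*p,z).round(4) for z in(.09,.1)])
```

```text
309.7248520710059 230.9147928994083 297 322 198 266
[0.4990014  0.09266079 0.07730301] [0.49919228 0.09358941 0.07736772]
0.08 [0.49817807 0.0926421  0.08      ]
0.09 [0.49512531 0.09257277 0.09      ]
0.1 [0.49207255 0.09250344 0.1       ]
0.11 [0.48901979 0.09243412 0.11      ]
ball [0.52170196 0.19081903 0.046     ]
((0.48664164543151855, 0.18739032745361328), (0.14985676109790802, 0.11082351207733154), 5.7341837882995605)
[array([0.4277, 0.0869, 0.09  ]), array([0.427, 0.087, 0.1  ])]
[array([0.5624, 0.1004, 0.09  ]), array([0.557 , 0.1001, 0.1   ])]
```

```bash
python3 -c "
from q import *
rel(.4975,.0926,.089,np.radians(95.7))"
echo '[{"sx": -0.0065, "sy": -0.009, "sz": 0.02, "turn": 0.003}, {"sz": 0.03}, {"sz": 0.03}, {"sz": 0.03}, {"sz": 0.022}]' > rows.txt && python3 steer.py rows.txt .05 40
echo '[{}, {}, {}]' > rows.txt && python3 steer.py rows.txt .036
python3 - <<'E'
from q import *
rel(.4975,.0926,.089,np.radians(95.7)); snap('wrist','w2.png')
E
```

```text
pos [0.4914 0.101  0.2226] yaw_y 1.674 tool d [-0.0053 -0.009   0.1336] turn 0.003
clock: 2.23
position: [0.4977, 0.0928, 0.0887]
ee_rot: [-0.001, -0.05, 0.999, 0.0]
contact_force: [-0.3, 0.5, -1.1]
width: 0.0504
gripper_force: 0.0
clock: 2.48
position: [0.5003, 0.093, 0.0922]
ee_rot: [0.001, -0.051, 0.999, 0.0]
contact_force: [0.1, 0.4, 0.0]
width: 0.0361
gripper_force: 0.0
pos [0.5003 0.093  0.0922] yaw_y 1.672 tool d [ 0.0028 -0.0001  0.0032] turn 0.002
```

View pics/w2.png

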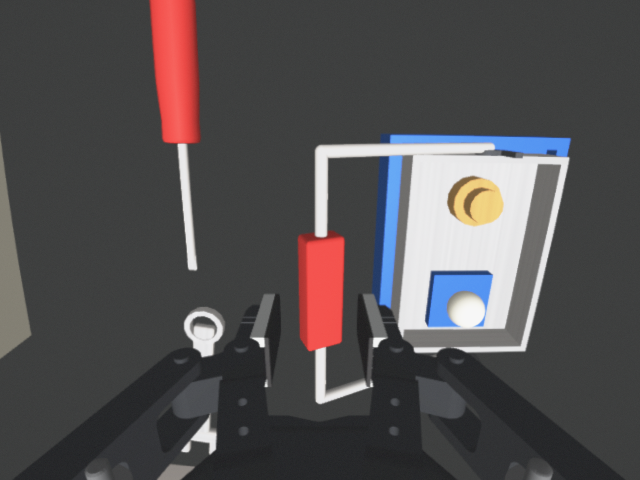

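The red grip now spans (300–343, 233–348), with both fingers visible at its lower end. I'll project the grasp point to check whether it is offset along x.

Run:
```python
from q import *
f='w2.png';s=get_state();Rm=R(s['ee_rot'])
for d in(-.01,.003,.022):print('tool z',d,proj(f,s['position']+Rm@[0,0,d]), proj(f,s['position']+Rm@[0,.018,d]))
im=cv2.imread('pics/'+f).astype(int);b,g,r=im[...,0],im[...,1],im[...,2]
m=(r>130)&(b<90)&(g<90);m[:,:280]=0;m[:,360:]=0
ys,xs=np.where(m);u,v=xs.mean(),ys.mean();print(u,v)
o1,d1=ray('w1.png',309.7,230.9);o2,d2=ray(f,u,v)
A=np.stack([d1,-d2],1);t=np.linalg.lstsq(A,o2-o1,rcond=None)[0];print(o1+t[0]*d1,o2+t[1]*d2)
for z in(.07,.08,.09,.1):print(z,atz(f,u,v,z))
print('ball',atz(f,466,309,.046))
```

```text
tool z -0.01 (np.float64(321.25694077574445), np.float64(315.998989901134)) (np.float64(360.06638120901175), np.float64(315.93992012119503))
tool z 0.003 (np.float64(321.03553773783017), np.float64(302.333673664249)) (np.float64(357.07618767624655), np.float64(302.2933470698028))
tool z 0.022 (np.float64(320.76292414755164), np.float64(285.5317230646485)) (np.float64(353.3922583392542), np.float64(285.50948764402534))
320.72305451518935 290.38264669163544
[0.49692842 0.09259092 0.08405686] [0.49695421 0.09249324 0.08406407]
0.07 [0.50407465 0.09333624 0.07      ]
0.08 [0.49901179 0.09273684 0.08      ]
0.09 [0.49394893 0.09213744 0.09      ]
0.1 [0.48888607 0.09153804 0.1       ]
ball [0.52044952 0.1909135  0.046     ]
```

```bash
echo '[{"sx": 0.003, "sy": 0.005, "sz": -0.004}, {"sy": 0.005, "sz": -0.004}, {"sy": 0.005, "sz": -0.004}, {"sy": 0.0045, "sz": -0.005}, {"sy": 0.0045, "sz": -0.005}]' > rows.txt && python3 steer.py rows.txt
echo '[{"sy": 0.0045, "sz": -0.005}, {"sy": 0.0043, "sz": -0.0034}, {"sy": 0.0043, "sz": -0.0034}, {"sy": 0.0043, "sz": -0.0034}, {"sy": 0.0043, "sz": -0.0034}]' > rows.txt && python3 steer.py rows.txt
python3 - <<'E'
from q import *
rel(.4873,.189,.152,np.radians(95.7)); snap('wrist','w3.png')
E
```

```text
clock: 2.95
position: [0.4939, 0.1171, 0.1141]
ee_rot: [0.001, -0.051, 0.999, 0.0]
contact_force: [1.3, 1.1, 0.7]
width: 0.036
gripper_force: 0.0
clock: 3.37
position: [0.4914, 0.1384, 0.1318]
ee_rot: [-0.0, -0.051, 0.999, 0.0]
contact_force: [0.2, 0.1, 0.1]
width: 0.0359
gripper_force: 0.0
pos [0.4914 0.1384 0.1318] yaw_y 1.673 tool d [-0.0011  0.0507 -0.0202] turn 0.003
```

View pics/w3.png

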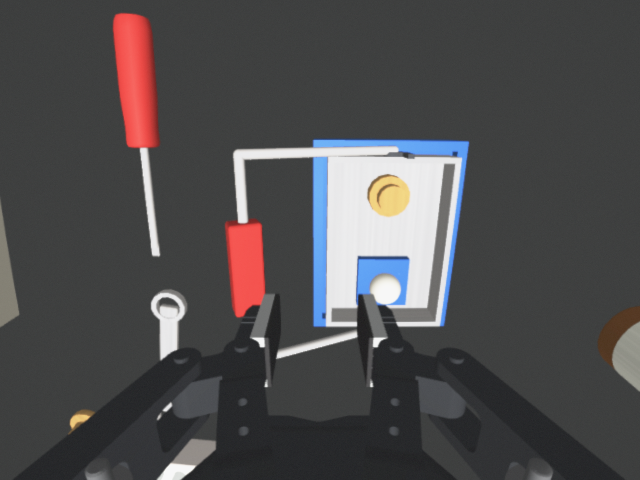

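The finger slipped over the grip: the red grip, at about (246,268), is now outside the left finger. The ball is still seated at (385,289). I'll measure the grip's new pose, go back and straddle it deeper.

```bash
cat > m.py <<'E'
from q import *
C=np.array([.4873,.189])
def grip(f,roi=None):
    im=cv2.imread('pics/'+f).astype(int);b,g,r=im[...,0],im[...,1],im[...,2]
    m=((r>130)&(b<90)&(g<90)).astype(np.uint8);n,l,st,c=cv2.connectedComponentsWithStats(m)
    for i in range(1,n):
        if st[i,4]>200:
            o,d=ray(f,*c[i]);th=np.radians(95.7);e=np.array([np.cos(th),np.sin(th)])
            best=min((abs((o+d*(z-o[2])/d[2]-[*C,0])[:2]@[np.sin(th),-np.cos(th)]),z) for z in np.arange(.05,.16,.001))
            p=o+d*(best[1]-o[2])/d[2];L=-(p[:2]-C)@e
            print(st[i],c[i].round(1),'on-plane',p.round(4),'err',round(best[0],4),'angle',np.arctan2(L,p[2]-.044).round(3),'R',np.hypot(L,p[2]-.044).round(4))
E
python3 - <<'E'
from m import *
grip('w1.png');grip('w2.png');grip('w3.png')
E
```

```text
[ 206   46   29  100 1939] [220.8  93.4] on-plane [0.3965 0.0324 0.159 ] err 0.1059 angle 0.906 R 0.1865
[ 297  198   26   69 1690] [309.7 230.9] on-plane [0.497  0.0926 0.084 ] err 0.0 angle 1.179 R 0.1048
[ 150    0   49  144 4496] [176.3  66.9] on-plane [0.408  0.0506 0.159 ] err 0.0926 angle 0.846 R 0.1734
[ 298  235   47  116 4805] [320.7 290.4] on-plane [0.497  0.0925 0.084 ] err 0.0001 angle 1.18 R 0.1049
[ 113   13   45  135 3450] [136.5  76. ] on-plane [0.3985 0.0668 0.159 ] err 0.1005 angle 0.776 R 0.1611
[ 225  221   40   97 3010] [245.2 265. ] on-plane [0.4971 0.0909 0.08  ] err 0.0 angle 1.221 R 0.105
```

```bash
echo '[{"sy": -0.015}, {"sy": -0.016}, {"sy": -0.016}, {}]' > rows.txt && python3 steer.py rows.txt .05
echo '[{"sz": 0.01}, {"sz": 0.02}, {"sz": 0.018}, {"sz": 0.010}, {}]' > rows.txt && python3 steer.py rows.txt 
echo '[{}, {}, {}]' > rows.txt && python3 steer.py rows.txt .036
python3 - <<'E'
from m import *
snap('wrist','w4.png');grip('w4.png');rel(.497,.0925,.073)
E
```

```text
clock: 3.75
position: [0.4966, 0.0892, 0.1315]
ee_rot: [-0.0, -0.05, 0.999, -0.001]
contact_force: [-0.2, 0.6, 0.4]
width: 0.0499
gripper_force: 0.0
clock: 4.17
position: [0.494, 0.0918, 0.071]
ee_rot: [-0.003, -0.051, 0.999, 0.0]
contact_force: [-0.1, -0.6, -0.6]
width: 0.0499
gripper_force: 0.0
clock: 4.42
position: [0.4972, 0.0915, 0.0745]
ee_rot: [0.001, -0.051, 0.999, 0.0]
contact_force: [-0.1, 0.2, 0.6]
width: 0.0357
gripper_force: 0.0
[ 138    0   54  151 5115] [167.2  70. ] on-plane [0.4076 0.0544 0.159 ] err 0.0927 angle 0.831 R 0.1706
[ 299  254   51  127 5673] [323.4 314.5] on-plane [0.4967 0.0924 0.085 ] err 0.0003 angle 1.171 R 0.1053
pos [0.4971 0.0914 0.0745] yaw_y 1.673 tool d [0.     0.0011 0.0015] turn None
```

```bash
echo '[{"sy": 0.004}, {"sy": 0.004, "sz": -0.002}, {"sy": 0.004, "sz": -0.004}, {"sy": 0.004, "sz": -0.005}, {"sy": 0.004, "sz": -0.005}]' > rows.txt && python3 steer.py rows.txt
python3 - <<'E'
from m import *
snap('wrist','w5.png');grip('w5.png');rel(.497,.0925,.073)
E
```

```text
clock: 4.88
position: [0.4944, 0.1104, 0.0904]
ee_rot: [0.0, -0.052, 0.999, -0.001]
contact_force: [-0.8, -6.8, 2.3]
width: 0.0361
gripper_force: 3.6
[ 120    0   53  151 4688] [148.4  69.7] on-plane [0.4035 0.0625 0.159 ] err 0.0959 angle 0.797 R 0.1645
[ 277  254   51  124 5436] [302.9 312.2] on-plane [0.496  0.1019 0.097 ] err 0.0 angle 1.026 R 0.1023
pos [0.4946 0.1108 0.0914] yaw_y 1.675 tool d [-0.0004 -0.0184  0.0185] turn None
```

```bash
echo '[{"sy": 0.004, "sz": -0.004}, {"sy": 0.004, "sz": -0.005}, {"sy": 0.004, "sz": -0.005}, {"sy": 0.004, "sz": -0.004}, {"sy": 0.004, "sz": -0.004}]' > rows.txt && python3 steer.py rows.txt
echo '[{"sy": 0.004, "sz": -0.0034}, {"sy": 0.004, "sz": -0.0034}, {"sy": 0.004, "sz": -0.003}]' > rows.txt && python3 steer.py rows.txt
python3 - <<'E'
from m import *
snap('wrist','w6.png');grip('w6.png');rel(.497,.0925,.073)
E
```

```text
clock: 5.35
position: [0.4927, 0.1279, 0.1136]
ee_rot: [0.001, -0.052, 0.999, -0.004]
contact_force: [-1.3, -10.1, 9.2]
width: 0.036
gripper_force: 7.2
clock: 5.6
position: [0.4916, 0.1395, 0.1241]
ee_rot: [0.001, -0.052, 0.999, -0.004]
contact_force: [-2.6, -12.7, 13.2]
width: 0.0358
gripper_force: 8.9
[ 108    9   46  138 3646] [131.8  73. ] on-plane [0.3987 0.0702 0.159 ] err 0.1 angle 0.76 R 0.1587
[ 275  249   47  123 4796] [299.5 308.6] on-plane [0.493  0.1292 0.128 ] err 0.0003 angle 0.621 R 0.1033
pos [0.4916 0.1402 0.1247] yaw_y 1.675 tool d [-0.0003 -0.0476  0.052 ] turn None
```

```bash
echo '[{"sz": -0.002}, {"sz": -0.003}, {"sy": 0.003, "sz": -0.003}]' > rows.txt && python3 steer.py rows.txt
echo '[{"sy": 0.004, "sz": -0.0035}, {"sy": 0.004, "sz": -0.003}, {"sy": 0.004, "sz": -0.003}, {"sy": 0.004, "sz": -0.002}]' > rows.txt && python3 steer.py rows.txt
python3 - <<'E'
from m import *
snap('wrist','w7.png');grip('w7.png');rel(*C,.149)
E
```

```text
clock: 5.9
position: [0.4908, 0.1464, 0.1303]
ee_rot: [0.001, -0.051, 0.999, 0.001]
contact_force: [-0.3, 0.1, 0.1]
width: 0.0358
gripper_force: 0.1
clock: 6.23
position: [0.4891, 0.1628, 0.1412]
ee_rot: [0.0, -0.051, 0.999, 0.0]
contact_force: [0.7, -0.8, -0.3]
width: 0.0358
gripper_force: 0.0
[  88   18   45  129 3195] [111.6  77.8] on-plane [0.3967 0.0772 0.159 ] err 0.1013 angle 0.727 R 0.1539
[ 237  239   48  102 2618] [260.7 274.1] on-plane [0.4933 0.1274 0.104 ] err 0.0001 angle 0.801 R 0.0862
pos [0.4892 0.1634 0.1415] yaw_y 1.674 tool d [-0.0007  0.0257 -0.0075] turn None
```

View pics/w7.png

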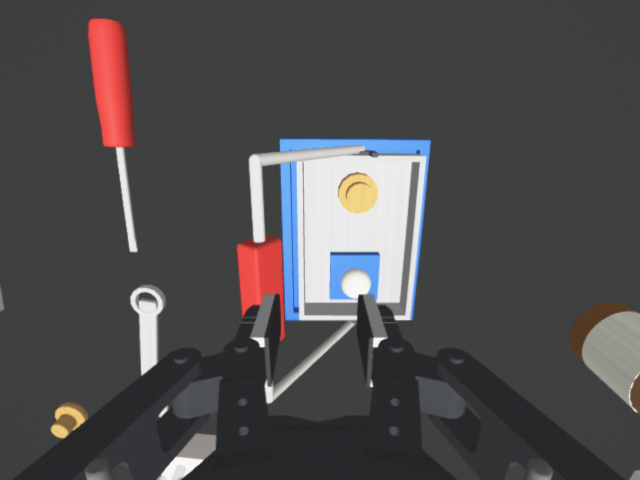

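The finger slipped off again. The grip is at about (262,290), partly behind the left pad, with the bail around 0.8. The ball is still in its pocket. The tips look shorter than I assumed, so I'll check the fingertip depth by projection.

Run:
```python
from m import *
f='w7.png';s=get_state();Rm=R(s['ee_rot'])
for d in(-.02,-.01,0,.01,.022):print(d,[np.round(proj(f,s['position']+Rm@[x,y,d])) for x,y in((.011,-.018),(-.011,-.018),(.011,.018),(-.011,.018))])
for z in(.11,.115,.12,.125):
  p=atz(f,256,160,z);l=(.189-.007-p[1])/.995;print(z,p.round(4),'l',l,'R',np.hypot(l,z-.044),np.arctan2(l,z-.044))
x=cv2.imread('pics/w7.png')[200:420,180:440];cv2.imwrite('pics/c7.png',cv2.resize(x,None,fx=2.5,fy=2.5))
```

```text
-0.02 [array([281., 305.]), array([283., 348.]), array([365., 305.]), array([363., 348.])]
-0.01 [array([283., 294.]), array([285., 336.]), array([362., 294.]), array([360., 336.])]
0 [array([285., 284.]), array([286., 324.]), array([360., 285.]), array([358., 324.])]
0.01 [array([287., 276.]), array([288., 314.]), array([358., 276.]), array([356., 314.])]
0.022 [array([289., 267.]), array([290., 303.]), array([355., 267.]), array([354., 303.])]
0.11 [0.4264 0.1225 0.11  ] l 0.059770307105260066 R 0.08904206652732798 0.7359063097149137
0.115 [0.4258 0.1234 0.115 ] l 0.058929830717277434 R 0.09226984853334796 0.6927664236696712
0.12 [0.4253 0.1242 0.12  ] l 0.058089354329294775 R 0.0956575824824899 0.6526116831652214
0.125 [0.4247 0.125  0.125 ] l 0.05724887794131214 R 0.09918888055391721 0.615259334134608
```

View pics/c7.png

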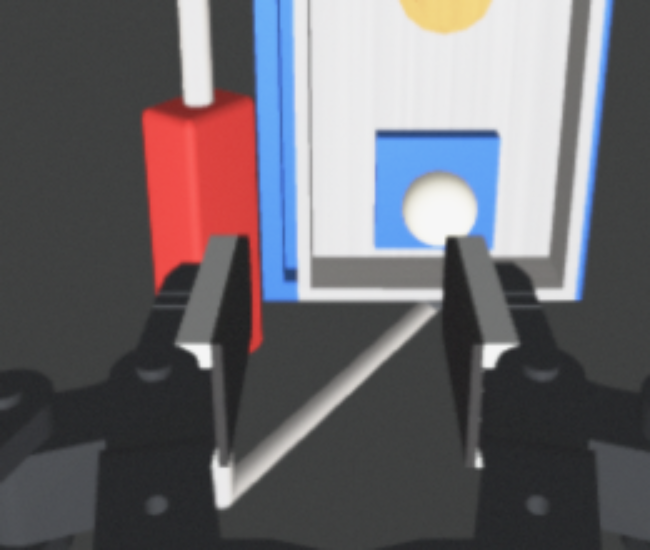

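The projection shows the tips are actually about 12 mm above the TCP reading at this opening, which explains both slips. The bail is at about 0.57 and the grip is at about (.493,.132,.132). I'll straddle it again with the TCP about 25 mm below the grip.

```bash
echo '[{"sz": -0.012}, {"sy": -0.016}, {"sy": -0.0155}, {}]' > rows.txt && python3 steer.py rows.txt .055
echo '[{"sz": 0.012}, {"sz": 0.015}, {"sz": 0.015}, {"sz": 0.006}, {}]' > rows.txt && python3 steer.py rows.txt 
echo '[{}, {}, {}]' > rows.txt && python3 steer.py rows.txt .036
python3 - <<'E'
from m import *
snap('wrist','w8.png');grip('w8.png');rel(*C,.125)
E
```

```text
clock: 6.62
position: [0.4925, 0.129, 0.1529]
ee_rot: [0.0, -0.051, 0.999, -0.001]
contact_force: [0.4, 0.4, -1.3]
width: 0.055
gripper_force: 0.0
clock: 7.03
position: [0.4909, 0.1308, 0.1033]
ee_rot: [-0.002, -0.051, 0.999, 0.0]
contact_force: [0.2, 0.5, -0.3]
width: 0.055
gripper_force: 0.0
clock: 7.28
position: [0.493, 0.1308, 0.1058]
ee_rot: [0.001, -0.051, 0.999, 0.0]
contact_force: [0.4, -0.5, -0.8]
width: 0.0357
gripper_force: 0.0
[ 101    0   51  149 4328] [127.8  68.2] on-plane [0.4005 0.0702 0.159 ] err 0.0982 angle 0.762 R 0.1589
[ 299  264   51  139 6025] [323.5 332.2] on-plane [0.4929 0.1316 0.13  ] err 0.0002 angle 0.591 R 0.1035
pos [0.4929 0.1307 0.1057] yaw_y 1.673 tool d [-0.0004  0.0585 -0.0193] turn None
```

View pics/w8.png

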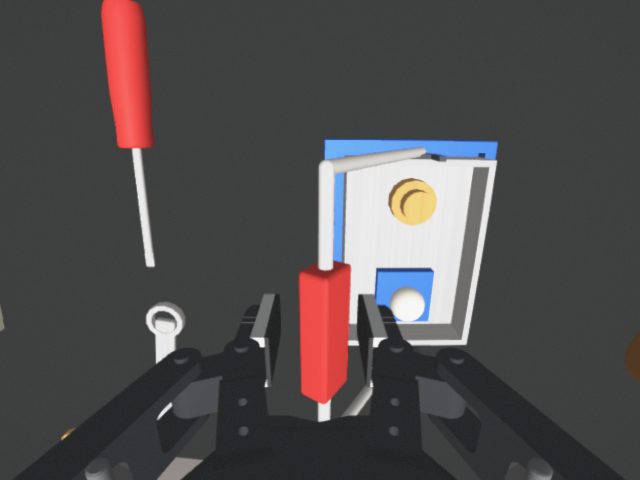

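The grip at (323,332) is now deep between both pads, and the ball is still seated at (408,305). Swinging on.

```bash
echo '[{"sy": 0.004}, {"sy": 0.004, "sz": -0.001}, {"sy": 0.0045, "sz": -0.003}, {"sy": 0.0045, "sz": -0.003}, {"sy": 0.0045, "sz": -0.0025}]' > rows.txt && python3 steer.py rows.txt
echo '[{"sy": 0.004, "sz": -0.002}, {"sy": 0.0045, "sz": -0.0016}, {"sy": 0.0045, "sz": -0.0014}, {"sy": 0.0045, "sz": -0.001}, {"sy": 0.0045, "sz": -0.001}]' > rows.txt && python3 steer.py rows.txt
python3 - <<'E'
from m import *
snap('wrist','w9.png');grip('w9.png');rel(*C,.125)
E
```

```text
clock: 7.75
position: [0.49, 0.1523, 0.1149]
ee_rot: [0.0, -0.051, 0.999, -0.0]
contact_force: [-0.0, -1.5, 0.1]
width: 0.0359
gripper_force: 0.7
clock: 8.17
position: [0.4878, 0.1744, 0.1215]
ee_rot: [0.0, -0.051, 0.999, 0.0]
contact_force: [0.4, -0.1, 0.6]
width: 0.036
gripper_force: 0.5
[  54   11   51  139 3762] [80.5 74.6] on-plane [0.3966 0.0902 0.159 ] err 0.1 angle 0.66 R 0.1456
[ 274  263   45  140 5214] [296.8 333.9] on-plane [0.4896 0.1639 0.146 ] err 0.0002 angle 0.242 R 0.1051
pos [0.4878 0.1751 0.1217] yaw_y 1.673 tool d [-0.0009  0.0139 -0.0033] turn None
```

```bash
echo '[{"sy": 0.004, "sz": -0.001}, {"sy": 0.004, "sz": -0.0005}, {"sy": 0.004}, {"sy": 0.004}, {"sy": 0.003}]' > rows.txt && python3 steer.py rows.txt
echo '[{"sy": 0.002}, {"sy": 0.002}, {"sy": 0.002}]' > rows.txt && python3 steer.py rows.txt
python3 - <<'E'
from m import *
snap('wrist','w10.png');grip('w10.png');rel(*C,.125)
E
```

```text
clock: 8.63
position: [0.4858, 0.1932, 0.1228]
ee_rot: [-0.0, -0.051, 0.999, 0.0]
contact_force: [0.2, -1.1, 0.5]
width: 0.0356
gripper_force: 0.3
clock: 8.88
position: [0.4852, 0.1989, 0.1228]
ee_rot: [-0.0, -0.051, 0.999, 0.0]
contact_force: [0.7, -0.5, 0.9]
width: 0.036
gripper_force: 0.3
[  22   15   53  136 3862] [49.3 76.9] on-plane [0.3952 0.1034 0.159 ] err 0.1001 angle 0.584 R 0.1379
[ 272  278   39  128 2213] [292.  352.4] on-plane [0.4878 0.1873 0.159 ] err 0.0003 angle 0.015 R 0.115
pos [0.4852 0.1992 0.1229] yaw_y 1.673 tool d [-0.0011 -0.0103 -0.0021] turn None
```

```bash
echo '[{"sy": 0.001}, {"sy": 0.001}, {}]' > rows.txt && python3 steer.py rows.txt
echo '[{"sy": 0.001}, {"sy": 0.001}, {}]' > rows.txt && python3 steer.py rows.txt
```

```text
clock: 9.18
position: [0.485, 0.2008, 0.1229]
ee_rot: [-0.0, -0.051, 0.999, 0.0]
contact_force: [-0.1, -0.6, -0.6]
width: 0.0361
gripper_force: 0.0
clock: 9.43
position: [0.4849, 0.2028, 0.1229]
ee_rot: [0.0, -0.051, 0.999, 0.0]
contact_force: [-0.0, -0.5, 0.2]
width: 0.0363
gripper_force: 0.1
```

```bash
echo '[{"sy": 0.001}, {"sy": 0.001}, {}]' > rows.txt && python3 steer.py rows.txt
python3 - <<'E'
from m import *
snap('wrist','w11.png');grip('w11.png');rel(*C,.125)
E
```

```text
clock: 9.68
position: [0.4848, 0.2043, 0.123]
ee_rot: [0.0, -0.051, 0.999, -0.0]
contact_force: [0.4, -1.9, 1.3]
width: 0.0358
gripper_force: 1.2
[  15   15   54  135 3905] [42.4 76.7] on-plane [0.3949 0.1064 0.159 ] err 0.1002 angle 0.566 R 0.1362
[ 272  279   38  128 1764] [291.6 353.3] on-plane [0.4879 0.1927 0.159 ] err 0.001 angle -0.031 R 0.1151
pos [0.4848 0.2043 0.123 ] yaw_y 1.673 tool d [-0.001  -0.0155 -0.0019] turn None
```

View pics/w11.png

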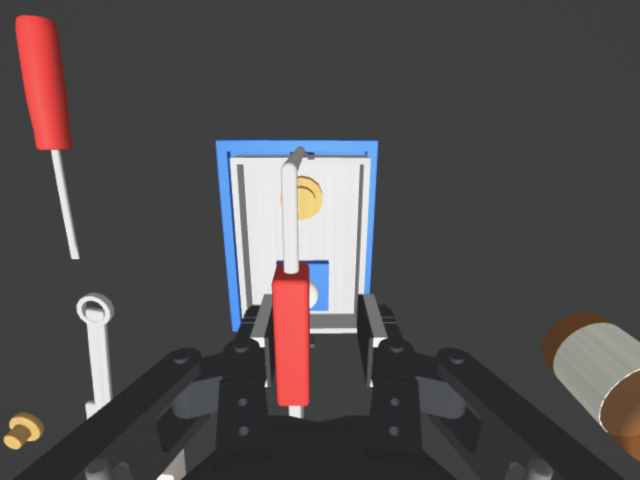

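The handle looks upright: the grip at (291,335) is in line with the tray's middle, and the push met a stop force of about 2 N. Centring the jaws and closing.

```bash
echo '[{"sy": -0.004}, {"sy": -0.004}, {"sy": -0.003}, {}]' > rows.txt && python3 steer.py rows.txt .022
echo '[{}, {}, {}, {}]' > rows.txt && python3 steer.py rows.txt .0 40
echo '[{}, {}, {}]' > rows.txt && python3 steer.py rows.txt .0 80
python3 - <<'E'
from m import *
snap('wrist','w12.png');snap('scene','s12.png');grip('w12.png');rel(*C,.125)
E
```

```text
clock: 10.07
position: [0.4857, 0.1934, 0.1227]
ee_rot: [-0.0, -0.051, 0.999, 0.0]
contact_force: [0.9, -0.0, -0.9]
width: 0.0222
gripper_force: 0.0
clock: 10.4
position: [0.4858, 0.1933, 0.1228]
ee_rot: [-0.0, -0.051, 0.999, -0.0]
contact_force: [-0.0, -2.8, 0.3]
width: 0.0131
gripper_force: 42.7
clock: 10.65
position: [0.4858, 0.1934, 0.1229]
ee_rot: [-0.0, -0.051, 0.999, -0.0]
contact_force: [0.5, -2.9, 0.2]
width: 0.0129
gripper_force: 80.1
[  30   14   52  136 3858] [56.7 76.4] on-plane [0.3955 0.1003 0.159 ] err 0.1001 angle 0.603 R 0.1396
[ 301  279   37  128 1627] [318.3 353.9] on-plane [0.4881 0.1922 0.159 ] err 0.0011 angle -0.027 R 0.115
pos [0.4858 0.1934 0.123 ] yaw_y 1.673 tool d [-0.001  -0.0045 -0.002 ] turn None
```

```bash
echo '[{"sz": -0.001}, {"sz": -0.002}, {"sz": -0.003}, {"sz": -0.004}, {"sz": -0.005}]' > rows.txt && python3 steer.py rows.txt
echo '[{"sz": -0.006}, {"sz": -0.007}, {"sz": -0.006}, {"sz": -0.004}, {"sz": -0.002}]' > rows.txt && python3 steer.py rows.txt
python3 - <<'E'
from m import *
snap('wrist','w13.png');snap('scene','s13.png');grip('w13.png')
a=cv2.imread('pics/s13.png')[100:260,230:470];b=cv2.imread('pics/w13.png')[120:420,160:480]
cv2.imwrite('pics/c13.png',np.hstack([cv2.resize(a,(450,300),interpolation=cv2.INTER_CUBIC),b]))
E
```

```text
clock: 11.17
position: [0.4851, 0.1943, 0.1378]
ee_rot: [-0.001, -0.051, 0.999, 0.001]
contact_force: [0.9, -0.3, -3.6]
width: 0.0124
gripper_force: 79.4
clock: 11.58
position: [0.4863, 0.194, 0.1641]
ee_rot: [0.001, -0.051, 0.999, 0.0]
contact_force: [0.8, 0.0, -3.2]
width: 0.0126
gripper_force: 79.4
[  68   28   44  118 2751] [90.6 82.1] on-plane [0.3946 0.086  0.159 ] err 0.1025 angle 0.681 R 0.1481
[ 300  279   38  128 1617] [318.3 353.9] on-plane [0.5195 0.1961 0.159 ] err 0.0328 angle -0.033 R 0.1151
[610 384  30  39 423] [629.8 401.7] on-plane [0.5396 0.3902 0.159 ] err 0.072 angle -1.038 R 0.2264
```

View pics/c13.png

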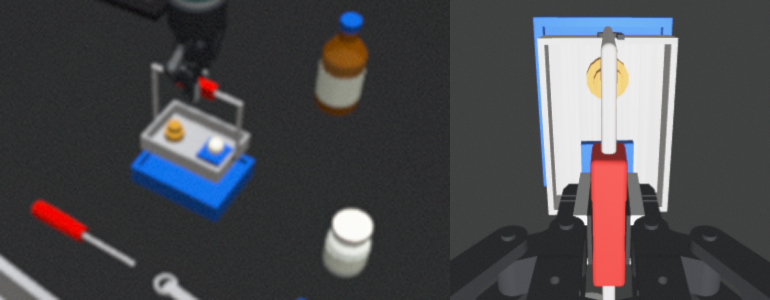

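The tray is lifted level over the cradle, with the ball white in its pocket at crop (214,145) and the handle upright. That crop was my eleventh picture, one over the limit, so I'll work from numbers only from here. Lifting on and turning to the bath's heading.

```bash
echo '[{}, {"sz": -0.002}, {"sz": -0.004}, {"sz": -0.006}, {"sz": -0.008}]' > rows.txt && python3 steer.py rows.txt
echo '[{"sz": -0.009}, {"sz": -0.009}, {"sz": -0.009}, {"sz": -0.009, "turn": 0.01}, {"sz": -0.008, "turn": 0.02}]' > rows.txt && python3 steer.py rows.txt
echo '[{"sz": -0.006, "turn": 0.03}, {"sz": -0.004, "turn": 0.03}, {"sz": -0.001, "turn": 0.03}, {"turn": 0.012}, {}]' > rows.txt && python3 steer.py rows.txt
python3 -c "
from q import *
rel(.478,-.2276,.240,np.radians(88.15))"
```

```text
clock: 12.1
position: [0.4855, 0.1936, 0.183]
ee_rot: [-0.001, -0.051, 0.999, -0.0]
contact_force: [0.1, -0.1, -3.3]
width: 0.0128
gripper_force: 79.4
clock: 12.52
position: [0.486, 0.1938, 0.2283]
ee_rot: [0.001, -0.035, 0.999, 0.0]
contact_force: [0.4, 0.6, -2.9]
width: 0.0127
gripper_force: 79.4
clock: 12.93
position: [0.4858, 0.1937, 0.2383]
ee_rot: [0.0, 0.015, 1.0, 0.0]
contact_force: [0.4, 0.1, -3.8]
width: 0.0128
gripper_force: 79.4
pos [0.4858 0.1937 0.2383] yaw_y 1.541 tool d [-0.0049 -0.4213 -0.0018] turn 0.002
```

```bash
echo '[{"sy": -0.002}, {"sy": -0.004}, {"sy": -0.006}, {"sy": -0.008}, {"sy": -0.010}]' > rows.txt && python3 steer.py rows.txt
echo '[{"sy": -0.012}, {"sy": -0.014}, {"sy": -0.014}, {"sx": -0.001, "sy": -0.014}, {"sx": -0.001, "sy": -0.014}]' > rows.txt && python3 steer.py rows.txt
echo '[{"sx": -0.001, "sy": -0.014}, {"sx": -0.001, "sy": -0.014}, {"sx": -0.001, "sy": -0.014}, {"sy": -0.014}, {"sy": -0.014}]' > rows.txt && python3 steer.py rows.txt
echo '[{"sy": -0.014}, {"sy": -0.014}, {"sy": -0.014}, {"sy": -0.014}, {"sy": -0.014}]' > rows.txt && python3 steer.py rows.txt
echo '[{"sy": -0.014}, {"sy": -0.014}, {"sy": -0.014}, {"sy": -0.014}, {"sy": -0.014}]' > rows.txt && python3 steer.py rows.txt
echo '[{"sy": -0.014, "sz": -0.001}, {"sy": -0.014, "sz": -0.001}, {"sy": -0.014}, {"sy": -0.014}, {"sy": -0.014}]' > rows.txt && python3 steer.py rows.txt
echo '[{"sy": -0.012}, {"sy": -0.010}, {"sy": -0.008}, {"sy": -0.006}, {"sy": -0.004}]' > rows.txt && python3 steer.py rows.txt
echo '[{"sy": -0.002}, {"sy": -0.001}, {}, {}, {}]' > rows.txt && python3 steer.py rows.txt
python3 -c "
from q import *
rel(.478,-.2276,.240,np.radians(88.15))
s=snap('top','top2.png');snap('scene','s2.png');snap('wrist','wf.png')
f='wf.png';im=cv2.imread('pics/'+f).astype(int);b,g,r=im[...,0],im[...,1],im[...,2]
m=((b>140)&(r<110)&(b-r>60)).astype(np.uint8);n,l,st,c=cv2.connectedComponentsWithStats(m)
for i in range(1,n):
  if st[i,4]>100:print('blue',st[i],c[i].round(1),atz(f,*c[i],.152).round(4))
print(proj(f,[.4793,-.2276,.1]),[np.round(proj(f,[.4793+x,-.2276+y,.1])) for x in(-.106,.106) for y in(-.071,.071)])
f='s2.png';print('pocket in scene',proj(f,[.4793+.034,-.2286,.162]))
u,v=map(int,proj(f,[.4793+.034,-.2286,.162]));print(cv2.imread('pics/s2.png')[v-6:v+10:2,u-10:u+11:3].tolist())
"
```

```text
clock: 13.35
position: [0.4848, 0.163, 0.2378]
ee_rot: [-0.0, 0.015, 1.0, -0.0]
contact_force: [-0.0, -0.2, -2.9]
width: 0.0129
gripper_force: 79.4
clock: 13.77
position: [0.4846, 0.0938, 0.238]
ee_rot: [-0.0, 0.015, 1.0, -0.0]
contact_force: [-0.3, -0.1, -2.9]
width: 0.0125
gripper_force: 79.4
clock: 14.18
position: [0.4854, 0.0237, 0.238]
ee_rot: [0.0, 0.015, 1.0, -0.0]
contact_force: [-0.5, 0.6, -3.8]
width: 0.0129
gripper_force: 79.4
clock: 14.6
position: [0.4831, -0.0462, 0.238]
ee_rot: [-0.0, 0.015, 1.0, -0.0]
contact_force: [0.5, -0.2, -2.9]
width: 0.0128
gripper_force: 79.4
clock: 15.02
position: [0.4808, -0.1161, 0.238]
ee_rot: [-0.0, 0.015, 1.0, -0.0]
contact_force: [-0.2, 0.4, -3.7]
width: 0.0127
gripper_force: 79.4
clock: 15.43
position: [0.4787, -0.1859, 0.2399]
ee_rot: [-0.0, 0.015, 1.0, -0.0]
contact_force: [-0.6, -1.0, -3.8]
width: 0.0131
gripper_force: 79.4
clock: 15.85
position: [0.4783, -0.2249, 0.2398]
ee_rot: [-0.0, 0.015, 1.0, 0.0]
contact_force: [-0.5, 0.1, -4.0]
width: 0.0128
gripper_force: 79.4
clock: 16.27
position: [0.4783, -0.2268, 0.2399]
ee_rot: [0.0, 0.
[... 845 characters left out ...]
208, 206], [219, 183, 170], [223, 222, 219], [247, 251, 251], [242, 249, 250], [208, 189, 182], [141, 111, 99]], [[215, 198, 193], [232, 139, 93], [212, 216, 216], [241, 248, 248], [234, 243, 244], [191, 183, 180], [168, 109, 86]], [[228, 145, 110], [233, 111, 23], [192, 170, 162], [208, 226, 228], [199, 217, 222], [194, 146, 132], [196, 108, 70]], [[213, 113, 65], [234, 114, 15], [221, 122, 78], [172, 162, 159], [166, 149, 147], [224, 115, 58], [222, 117, 64]], [[177, 152, 142], [220, 103, 34], [233, 112, 21], [225, 117, 59], [225, 116, 54], [233, 115, 30], [216, 155, 132]], [[206, 201, 199], [178, 134, 123], [225, 106, 20], [235, 116, 19], [235, 115, 24], [228, 146, 108], [166, 154, 150]]]
```

The white ball shows on the blue pocket where predicted, and the tray centre is within a few mm of the opening's centre. Handing in.

```bash
echo '[{}, {}, {}, {}, {}]' > rows.txt && python3 steer.py rows.txt; python3 -c "
from rig import manip, cams, get_state
print(manip.sign_off())"
```

```text
clock: 16.83
position: [0.4782, -0.2273, 0.2399]
ee_rot: [0.0, 0.015, 1.0, 0.0]
contact_force: [0.9, 0.3, -4.0]
width: 0.0125
gripper_force: 79.4
the job is handed in; nothing more can be done
None
```

I handed the job in at 16.8 s with the tray held by its upright handle, still and about 4 cm above the bath rim, centred to within a few mm, with the ball in its pocket; the hand-in returned no verdict, two early handle pushes slipped off before the third worked, and I viewed 11 pictures, one over the limit of 10.

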